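# Roll a dryer duct into line and push it onto the lint trap

### The job

Fit the loose length of dryer duct to the lint trap without picking it up: roll it across the bench with your fingertips on top of it, not by shoving its side, until it lies at rest in line with the lint trap's open collar. Then push on its other end so that it slides fully home on the collar, and leave it there; do not disturb the other things on the bench.

Things in the scene. Friction and masses are not known exactly. Their poses are not given: they have to be found in the camera images.
- duct: The loose rigid dryer duct: smooth bare-metal tube, 100 mm outside diameter, 240 mm long, open ends (bore clear 55 mm deep), 0.22 to 0.42 kg, lying on the bench. Origin on its axis half-way along, 50 mm up. Own y runs along the tube; the -y end goes on the collar; x and z turn as it rolls. It rolls freely with slight drag; a fingertip that sticks to its top travels twice as far as the tube
- duct_mid (a point): Centre of the duct, same point and axes as duct. At the start it is 65 to 130 mm to the robot's side (-x) of the collar's line, parallel to it within 2 degrees, its mouth 15 to 45 mm short of the collar's lip
- duct_mouth (a point): Centre of the duct's open end that faces the collar, on the axis, 120 mm from duct_mid along its -y; inside diameter 94 mm
- duct_tail (a point): Centre of the duct's other open end, on the axis, 120 mm from duct_mid along its +y. The rim here is where the duct can be pushed; the highest point of the rim is 98 mm above the bench
- collar_lip (a point): Centre of the free end of the lint trap's crimped inlet collar, 50 mm up. The trap is a metal box 270 x 180 x 124 mm high with a windowed lid, screwed to the bench; the collar sticks out of its +y side. Site axes: y along the collar, out of the box, x level across it, z up. The collar is 80 mm in diameter at the lip, 91 mm from 27 mm on, and goes inside the duct
- collar_stop (a point): Centre of the raised stop bead (99 mm diameter) at the root of the collar, 45 mm from collar_lip along -y; the duct is home when its mouth meets this bead. Axes as for collar_lip
- tape: Bystander: roll of foil tape lying flat, 104 mm diameter, 48 mm high; origin at the centre of its underside
- clamp: Bystander: round band clamp lying flat, 108 mm diameter, 13 mm high with a screw housing on one side; origin at the centre of its underside
- detergent: Bystander: white bottle standing up, 80 mm diameter, 210 mm high; origin at the centre of its underside

How it is judged (in metres and radians):
On the way:
1. the duct lies still in line with the collar (mouth and middle within 10 mm of its line sideways, axis within 4 degrees), its mouth still short of the collar's lip (x of duct_mouth in the frame of collar_lip between -0.01 and 0.01 m and x of duct_mid in the frame of collar_lip between -0.01 and 0.01 m and angle between the y axis of duct_mid and the y axis of collar_lip, either way round below 0.07 rad and y of duct_mouth in the frame of collar_lip above 0 m and linear speed of duct below 0.015 m/s), for 0.3 s.
At the end, for the whole second after the job is handed in: the duct's mouth is pushed over the collar to within 6 mm of the stop bead, straight to within 3.5 degrees, resting on the bench and still (y of duct_mouth in the frame of collar_stop below 0.006 m and distance between duct_mouth and collar_stop below 0.008 m and angle between the y axis of duct_mid and the y axis of collar_stop, either way round below 0.06 rad and height (world z) of duct_mid below 0.056 m and linear speed of duct below 0.01 m/s); the robot touches nothing.
It fails at once if the duct, or an end of it, is lifted off the bench (height (world z) of duct_mid above 0.06 m or height (world z) of any of duct_tail, duct_mouth above 0.068 m).
It fails at once if the duct is shoved by its side: fingers press on it along its length with their tips lower than about 60 mm, not on its top (contact force between the fingers and duct above 0.5 N and height (world z) of the grasp point below 0.079 m and y of the grasp point in the frame of duct_mid between -0.105 and 0.105 m).
It fails at once if the tape, the clamp or the bottle is moved by more than 20 mm (distance of any of tape, clamp, detergent from where it was at the start of the episode above 0.02 m).
It also fails if it takes over 67 s, if anything falls off the work surface, if the arm or the gripper's body presses on something with over 40 N, if the wrist force passes 120 N, or if a joint passes its speed limit or range.

### The arm

A 6-joint arm with a two-finger parallel gripper is mounted at the origin on the work surface. World frame = base frame: x ahead of the robot, y to its left, z up, the work surface at z = 0. Lengths are in m, angles in degrees, forces in N, time in s.
With the tool pointing down it reaches from about 0.375 to 0.75 m from the base axis. Payload 9 kg.
Tool frame: the origin (TCP) lies where the fingers leave the gripper's body, on its centre line; the fingertips stand 73 mm ahead of it and the grasp point (between the pads) lies 54 mm ahead of it (robot.tip_reach is the distance from the TCP to the fingertips, in m); z points along the fingers, y is the line along which they close (so a half turn about z gives the same grasp; the last joint's range is limited). The gripper opens to 85 mm and grips with 20 to 120 N. Pads are 22 mm wide; open, the fingers measure 114 mm over their backs; the gripper's body (76 mm by 85 mm) begins 54 mm behind the grasp point. The pads swing forward as they close: fully open they stand 13 mm farther back than shut.
Start: joints at [-85.926, 5.964, 5.575, 89.605, 0, 77.527], TCP at [0.171, -0.575, 0.304] pointing down, gripper open.
Joint ranges: [-171.21, 171.21], [-48.23, 106.86], [-62.78, 66.21], [-105.2, 120.99], [-86.42, 89.51], [-180, 180]. Speed limits (degrees/s): [127.2, 127.2, 147.25, 180, 180, 180].

### API

Orientations are given as [roll, pitch, yaw] about the fixed x, y, z axes, in that order (R = Rz(yaw) Ry(pitch) Rx(roll)).
In Python, from plant import robot gives the robot as it stands. Calls block until the motion is done:
- robot.move_pose(position, orientation): joint-space move of the TCP to a pose.
- robot.line_to(position, vel=0.15, rotation=None, guard=None): straight line of the TCP; rotation=None keeps the orientation; vel is the mean speed in m/s. With guard (N) it stops when the force on the tool has changed by that much, and returns True; else False.
- robot.goto_joints(angles): joint-space move.
- robot.set_gripper(opening): finger opening in m; the grip force is fixed at half the most; returns when the fingers have stopped.
- robot.pause(seconds).
- robot.ik(position, orientation): joint angles nearest the present ones, or None.
- robot.observe(): the state.
- robot.grab_frame(name): name is "scene" or "side" or "wrist"; returns the picture (420x560x3 uint8, blue, green, red); there is no depth.
- robot.get_calibration(name): a dict with "vertical_fov" (degrees; the focal length in pixels is half the picture's height over the tangent of half this angle, whatever the lens; pixels are square), "cx", "cy" (the principal point, pixels), "rvec" (rotation vector, rad) and "tvec" (3), from world to camera coordinates, as OpenCV has them. Camera axes: x right, y down, z forward; pixel columns grow to the right and rows downward; lengths in m; the calibration is good to about 2 mm. A picture is of the moment at which its call begins: read the wrist's pose just before it. get_calibration takes no time and is no camera call; for the wrist camera it gives the pose at the moment of the call.
A pose or a line that the arm cannot do raises robot.IKError and nothing moves.
- robot.job_done(): hands the job in; it is judged then, once.
The state is a dict: "time": time; "q": joint angles; "qvel": joint speeds; "joint_torque": joint torques, N m; "tool_pos": TCP position; "tcp_rot": TCP orientation; "ft_force": force on the tool from outside, world axes, zero at the start; "torque": the same for the moment, N m; "gripper_width": finger opening in m; "gripper_force": force on a finger pad.
Only numpy, scipy, OpenCV 4.12 (cv2) and the standard library are available. Lean on these libraries where they do the work, as an engineer would, in place of code of your own. Each camera call takes 0.05 s, during which the arm holds its last target. There are 200 camera calls.

## Working session

There is one attempt and no reset: what is moved stays moved. The work goes in short steps, each a Python script; the robot and the scene stay as the last script left them, time stands still between calls to the robot, and variables do not carry over. Pictures are saved under pics/ and viewed, at most 10 in all, crops included, and the job is handed in when it is done.

```bash
mkdir -p pics; python3 - <<'E'
from plant import robot
import cv2, numpy as np
for n in("scene","side"):
    cv2.imwrite(f"pics/{n}0.png",robot.grab_frame(n)); c=robot.get_calibration(n)
    R=cv2.Rodrigues(np.array(c["rvec"]))[0]; print(n,c,"pos",-R.T@np.array(c["tvec"]).ravel())
s=robot.observe();print(s["time"],s["tool_pos"],s["tcp_rot"],s["ft_force"])
E
```

```text
scene {'vertical_fov': 46.320314849383394, 'cx': 286.2293745900781, 'cy': 214.79082159515522, 'rvec': array([ 1.36662038,  1.96214155, -1.05519615]), 'tvec': array([ 0.11756939, -0.26140145,  1.44513187])} pos [1.29487931 0.374562   0.59460094]
side {'vertical_fov': 51.864797482141405, 'cx': 272.28004012713444, 'cy': 205.31184056003048, 'rvec': array([ 0.91815702, -2.53881037,  1.04464389]), 'tvec': array([0.4745333 , 0.26043468, 0.85207296])} pos [0.11120063 0.62496559 0.78491327]
0.1 [ 0.17088336 -0.57494056  0.30321088] [-1.79934880e+02 -1.44519357e-02  1.65460591e+01] [-0.76193079 -1.19758814 -0.63990559]
```

View pics/scene0.png

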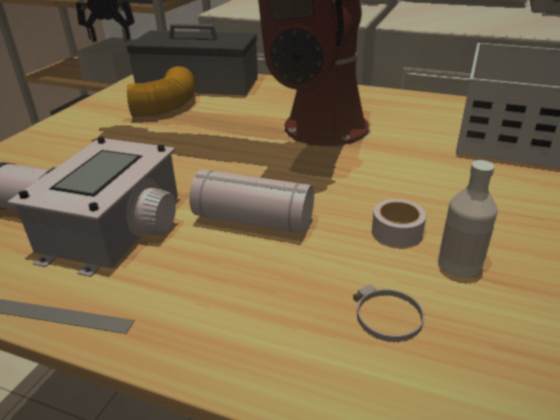

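View pics/side0.png

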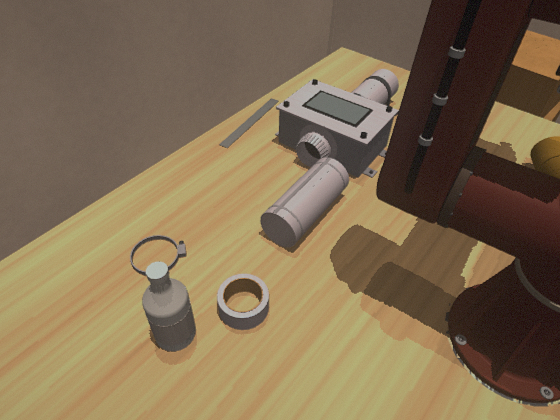

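```bash
python3 - <<'E'
import cv2
def crop(n,x0,y0,x1,y1,s,o):
    im=cv2.resize(cv2.imread(f"pics/{n}")[y0:y1,x0:x1],None,fx=s,fy=s,interpolation=cv2.INTER_CUBIC)
    im=cv2.convertScaleAbs(im,alpha=1.3)
    for x in range(-(-x0//20)*20,x1,20):
        cv2.line(im,((x-x0)*s,0),((x-x0)*s,8),(0,255,0),1);cv2.putText(im,str(x),((x-x0)*s,20),0,.4,(0,255,0))
    for y in range(-(-y0//20)*20,y1,20):
        cv2.line(im,(0,(y-y0)*s),(8,(y-y0)*s),(0,255,0),1);cv2.putText(im,str(y),(10,(y-y0)*s+4),0,.4,(0,255,0))
    cv2.imwrite(f"pics/{o}",im)
crop("scene0.png",125,140,325,250,4,"c1.png")
crop("side0.png",250,70,410,255,3,"c2.png")
E
```

```text
(no output)
```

View pics/c1.png

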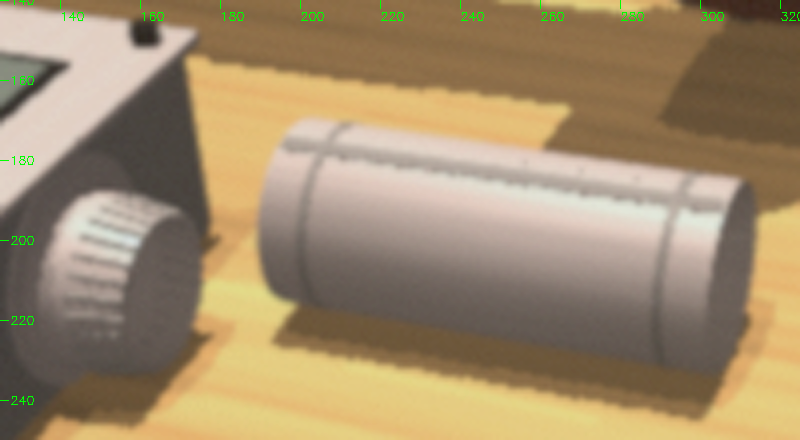

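View pics/c2.png

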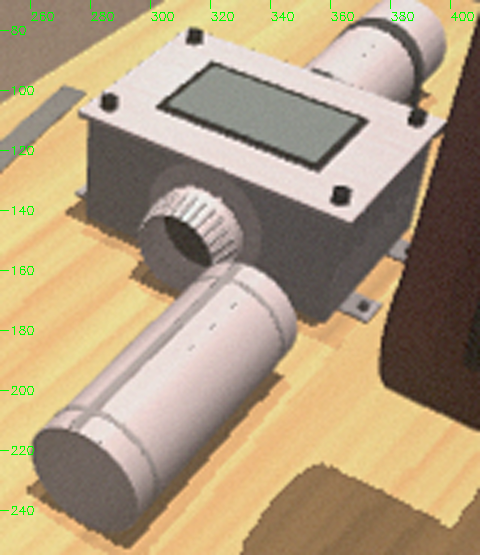

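c1 shows the duct's silhouette in the scene view (top edge 201,170 to 309,185; bottom 196,215 to 300,233) and the collar's lip ellipse around (166,212). c2 shows the same in the side view (duct from about 261,218 to 349,177, lip around 309,155).

```bash
cat > vis.py <<'E'
import numpy as np, cv2
from scipy.optimize import least_squares
from plant import robot
T=np.linspace(0,2*np.pi,180)
def proj(n,P):
    c=robot.get_calibration(n); f=210/np.tan(np.radians(c["vertical_fov"])/2)
    K=np.array([[f,0,c["cx"]],[0,f,c["cy"]],[0,0,1.]])
    return cv2.projectPoints(np.asarray(P,float),np.array(c["rvec"]),np.array(c["tvec"]),K,None)[0][:,0]
def ring(c,yaw,r):
    u=np.array([np.cos(yaw),np.sin(yaw),0]); return np.asarray(c)+r*(np.outer(np.cos(T),u)+np.outer(np.sin(T),[0,0,1]))
def ax(yaw): return np.array([-np.sin(yaw),np.cos(yaw),0])
def hulld(n,P,pts):
    h=cv2.convexHull(proj(n,P).astype(np.float32)); return [cv2.pointPolygonTest(h,tuple(map(float,p)),True) for p in pts]
def duct(p): 
    c=np.array([p[0],p[1],.05]); return np.vstack([ring(c+s*.12*ax(p[2]),p[2],.05) for s in(-1,1)])
def fit(res,p0):
    s=least_squares(res,p0,loss="soft_l1",x_scale=[.01,.01,.02],diff_step=1e-3); return s.x,np.round(s.fun,1)
E
cat > m.py <<'E'
from vis import *
S=[(201.3,169.5),(225,172.8),(265,178),(308.8,184.5),(314.2,194),(300,233.5),(275,229.3),(237.5,223.3),(207.5,218),(196.3,215.3),(189.8,198.8),(191.5,183.8),(191,207)]
D=[(270,206),(300,180.3),(321.7,160.7),(303.3,236.7),(325,212.3),(343.3,191),(349,176.7),(345,168.3),(337.3,160),(330,157.3),(261,218.3),(262.7,226.7),(270,236.7),(281.7,244),(291.7,247.3),(300,243.3)]
d,r=fit(lambda p:np.r_[hulld("scene",duct(p),S),hulld("side",duct(p),D)],[.45,0.,0.]); print("duct",d,np.degrees(d[2]),r)
LS=[(175.8,205),(169.5,192),(162.5,233.3),(155.8,212.5),(158.8,200),(171.3,226.3)]
LD=[(296,148.3),(297.7,157.3),(303.3,164.3),(313.3,168),(320,163.3),(300,144)]
lip=lambda p:ring([p[0],p[1],.05],p[2],.04)
l,r=fit(lambda p:np.r_[hulld("scene",lip(p),LS),hulld("side",lip(p),LD),20*(p[2]-d[2])],[.55,-.15,d[2]]); print("lip",l,np.degrees(l[2]),r)
# lid corners (z=.124), back-projected
def bp(n,uv,z):
    return least_squares(lambda q:(proj(n,[[q[0],q[1],z]])[0]-uv),[.5,-.3]).x
for n,uv in [("side",(276,107.7)),("side",(367.7,144)),("side",(399,111)),("side",(314.3,79.3)),("scene",(175,148.8)),("scene",(109,212))]: print(n,uv,bp(n,uv,.124))
for n,uv in [("scene",(399,243)),("scene",(390,315)),("scene",(463,272))]: print("by",bp(n,uv,0))
m=d[:2]-.12*ax(d[2])[:2]; a=ax(l[2])[:2]; n=np.array([np.cos(l[2]),np.sin(l[2])])
print("mouth rel lip x,y",(m-l[:2])@n,(m-l[:2])@a,"mid x",(d[:2]-l[:2])@n)
E
python3 m.py
```

```text
duct [ 0.51225991 -0.00557783  0.07103621] 4.070075142025229 [ 1.6  2.   1.7  2.2  0.3 -2.6 -2.5 -2.6 -2.2 -1.3  0.4  0.5  0.4 -0.9
  2.   3.1 -0.8 -1.1 -0.9 -0.2  0.5 -0.1  0.3  0.2  0.7  1.1  1.8 -0.3
 -2.7]
lip [ 0.61417501 -0.15016958  0.06377353] 3.653954363034342 [ 0.4  0.  -2.1 -0.4 -0.9 -0.6  0.3 -0.4 -1.  -1.4 -0.5  2.  -0.1]
side (276, 107.7) [ 0.75102181 -0.17889822]
side (367.7, 144) [ 0.472901  -0.2010216]
side (399, 111) [ 0.48354261 -0.38584497]
side (314.3, 79.3) [ 0.76064404 -0.37361072]
scene (175, 148.8) [ 0.48904259 -0.19455982]
scene (109, 212) [ 0.7413034  -0.17333346]
by [0.49446962 0.30063296]
by [0.6951184  0.32117346]
by [0.54258028 0.4256978 ]
mouth rel lip x,y -0.09162153788522118 0.03079606383369223 mid x -0.09249305154514927
```

```bash
cat > act.py <<'E'
import numpy as np
from plant import robot
def stroke(c,yaw,d,ztop,press=0.001,vel=0.05,end_up=0.03):
    """roll duct whose centre is c by d along local +x (yaw rad); tip travels 2d, half behind/ahead of the top"""
    n=np.array([np.cos(yaw),np.sin(yaw)]); c=np.asarray(c,float)
    a=c-n*d/2; b=c+n*1.5*d; R=[180,0,np.degrees(yaw)]
    robot.move_pose([*a,ztop+.02],R); robot.pause(.2)
    f0=robot.observe()["ft_force"]
    hit=robot.line_to([*a,ztop-.02],vel=.03,guard=5)
    z=robot.observe()["tool_pos"][2]; robot.line_to([*a,z-press],vel=.02); robot.pause(.1)
    print("hit",hit,"z",z,"F",np.round(robot.observe()["ft_force"]-f0,1))
    if not hit: robot.line_to([*a,z+.05]); return None
    robot.line_to([*b,z-press],vel=vel); robot.pause(.3)
    o=robot.observe(); print("end F",np.round(o["ft_force"]-f0,1),np.round(o["tool_pos"],4))
    robot.line_to([*b,z+end_up],vel=.05)
    print("t",robot.observe()["time"]); return z
E
python3 - <<'E'
from act import *; import cv2
print(robot.tip_reach)
robot.move_pose([.50,-.006,.23],[180,0,4]); print(robot.observe()["time"],robot.observe()["gripper_width"])
z=stroke([.512,-.0056],.068,.03,.165)
robot.pause(.3)
for n in("scene","side"): cv2.imwrite(f"pics/{n}1.png",robot.grab_frame(n))
E
```

```text
0.0726
2.4583 0.08504725319334132
hit True z 0.1583508191846309 F [-0.8  1.2  9.4]
end F [ 0.4 -1.2 10.8] [ 0.5581 -0.0029  0.1588]
t 6.6083
```

```bash
cat > ov.py <<'E'
from vis import *
def panel(k,d,l,out,back=True):
    o=[]
    for n,(x0,y0,x1,y1),s in (("scene",(125,140,325,250),4),("side",(250,110,400,255),4)):
        im=cv2.resize(cv2.imread(f"pics/{n}{k}.png")[y0:y1,x0:x1],None,fx=s,fy=s,interpolation=cv2.INTER_CUBIC); im=cv2.convertScaleAbs(im,alpha=1.3)
        for P,col in ((duct(d),(255,0,0)),(ring([l[0],l[1],.05],l[2],.04),(0,0,255))):
            h=cv2.convexHull(proj(n,P).astype(np.float32))[:,0]
            cv2.polylines(im,[np.int32((h-[x0,y0]+.5)*s)],True,col,1)
        for x in range(-(-x0//20)*20,x1,20): cv2.putText(im,str(x),((x-x0)*s,12),0,.4,(0,255,0)); cv2.line(im,((x-x0)*s,14),((x-x0)*s,20),(0,255,0))
        for y in range(-(-y0//20)*20,y1,20): cv2.putText(im,str(y),(8,(y-y0)*s+4),0,.4,(0,255,0)); cv2.line(im,(0,(y-y0)*s),(6,(y-y0)*s),(0,255,0))
        cv2.imwrite(f"pics/{out}_{n}.png",im)
E
python3 -c "
from ov import *
n=np.array([np.cos(.068),np.sin(.068)]);d=np.r_[np.array([.51226,-.00558])+.03*n,.071]
panel(1,d,[.6142,-.1502,.064],'o1')"
```

```text
(no output)
```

View pics/o1_scene.png

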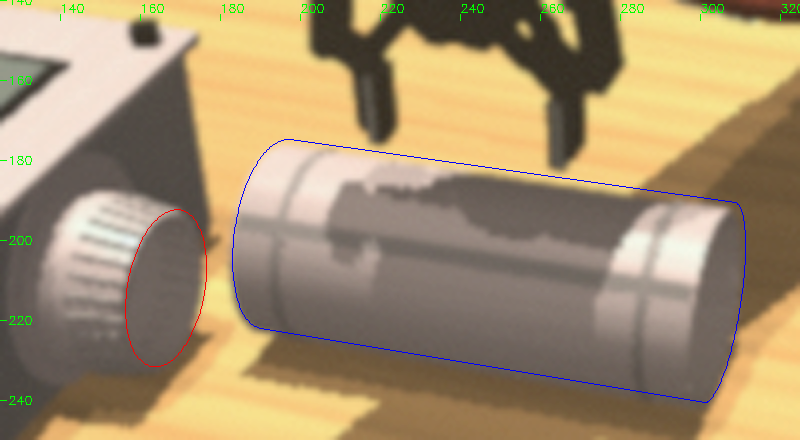

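View pics/o1_side.png

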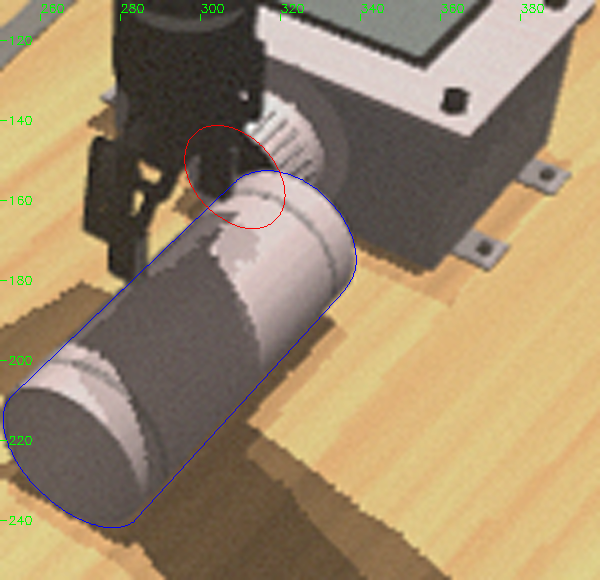

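The overlay shows the duct rolled the predicted 30 mm: its outline matches in both views, running 184–311 px across in the scene crop. The lip ring is within about 1 px. Two more strokes follow.

```bash
python3 - <<'E'
from act import *; import cv2
n=np.array([np.cos(.068),np.sin(.068)]); c=np.array([.5423,-.0035])
z=stroke(c,.068,.0315,.165); stroke(c+.0315*n,.068,.0315,.165,end_up=.06)
robot.pause(.3)
robot.move_pose([.50,.20,.26],[180,0,4]); print(robot.observe()["time"])
for n in("scene","side"): cv2.imwrite(f"pics/{n}2.png",robot.grab_frame(n))
from ov import *
m=np.array([np.cos(.068),np.sin(.068)])
panel(2,np.r_[c+.063*m,.071],[.6142,-.1502,.064],'o2')
E
```

```text
hit True z 0.15823107574992876 F [-0.8  0.9  8.5]
end F [-0.1 -0.2  9.1] [ 0.5906 -0.0006  0.1587]
t 11.1833
hit True z 0.15821712817317266 F [-0.6  1.5  7.3]
end F [1.2 0.9 9.2] [0.622  0.0015 0.1588]
t 15.9583
21.1333
```

View pics/o2_scene.png

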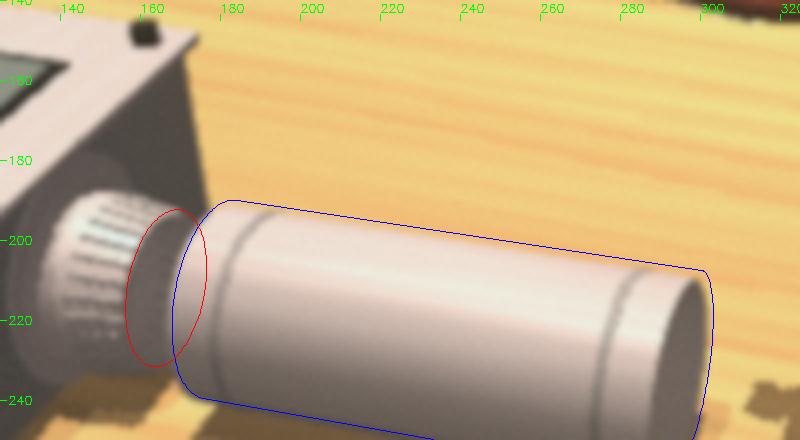

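View pics/o2_side.png

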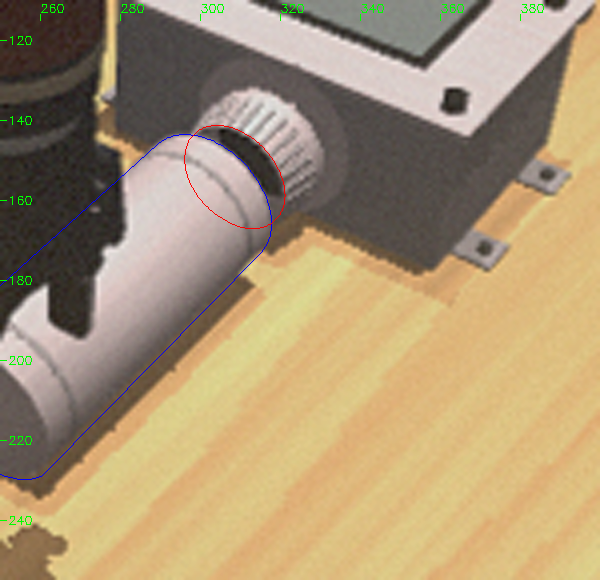

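The duct's mouth now sits concentric with the lip in both views (scene mouth edge about x 168–175 px, lip centre about 166,212). Its outline is within about 1 px of the prediction. Next I push the rim at the tail with the open fingers straddling it, one at each side.

```bash
python3 - <<'E'
from act import *; import cv2
yaw=.067; x=lambda y:.6055-.067*y
R=[180,0,np.degrees(yaw)-90]
robot.move_pose([x(.18),.18,.22],R)
robot.line_to([x(.18),.18,.115],vel=.1); robot.pause(.2)
f0=robot.observe()["ft_force"]; z=.115
def rep(s): o=robot.observe(); print(s,np.round(o["tool_pos"],4),np.round(o["ft_force"]-f0,1),round(o["time"],2))
rep("start")
h=robot.line_to([x(.115),.115,z],vel=.04,guard=20); rep(("near",h))
if not h:
    h=robot.line_to([x(.042),.042,z],vel=.03,guard=35); rep(("push",h))
robot.pause(.2); rep("held")
for n in("scene","side"): cv2.imwrite(f"pics/{n}3.png",robot.grab_frame(n))
E
```

```text
start [0.5938 0.18   0.1156] [0. 0. 0.] 23.99
('near', False) [0.5978 0.1151 0.115 ] [0.5 1.3 0.6] 25.77
('push', True) [0.6006 0.0531 0.1145] [-0.8  4.6  3.2] 27.75
held [0.6004 0.0531 0.1143] [-2.   4.1  3.4] 27.95
```

```bash
python3 - <<'E'
from act import *; import cv2
p=robot.observe()["tool_pos"]; f0=robot.observe()["ft_force"]
h=robot.line_to([p[0]+.0007,p[1]-.010,.115],vel=.015,guard=30)
o=robot.observe(); print(h,np.round(o["tool_pos"],4),np.round(o["ft_force"]-f0,1))
robot.pause(.2); o=robot.observe(); print(np.round(o["tool_pos"],4),np.round(o["ft_force"]-f0,1))
y=o["tool_pos"][1]; robot.line_to([p[0]-.005,y+.08,.115],vel=.1); robot.line_to([p[0]-.005,y+.08,.28],vel=.15)
print(robot.observe()["time"])
robot.pause(.2)
S=cv2.resize(robot.grab_frame("scene")[140:260,100:320],None,fx=3.5,fy=3.5,interpolation=cv2.INTER_CUBIC)
cv2.imwrite("pics/f.png",S)
cv2.imwrite("pics/side4.png",robot.grab_frame("side"))
E
```

```text
True [0.5998 0.0526 0.1141] [ 0.5  0.3 -1. ]
[0.5996 0.0526 0.1139] [ 0.5 -1.2 -0.1]
30.9083
```

View pics/f.png

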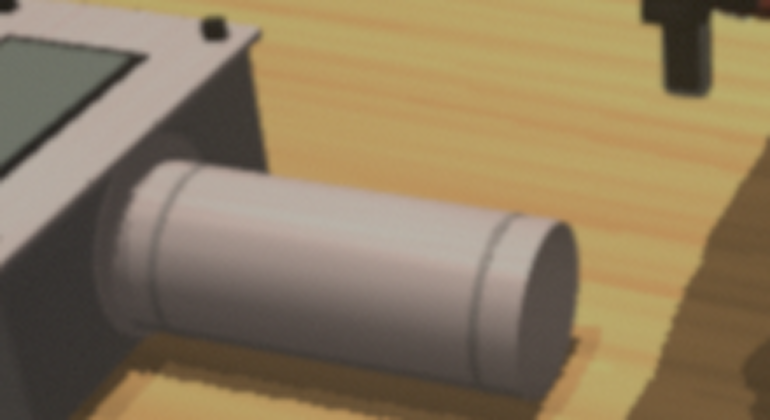

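The picture shows the duct seated against the collar's base with no collar visible (mouth at about 130,240 px in the crop, tail rim at about 578,265). I'll check this with a quick fit before handing in.

```bash
python3 - <<'E'
from vis import *
S=[(265.1,215.7),(262.9,203.4),(254.3,253.7),(154.3,185.7),(214.3,194.3),(237.1,249.4),(185.7,241.1)]
d,r=fit(lambda p:hulld("scene",duct(p),S),[.609,-.076,.067]); print(d,r)
l=np.array([.6142,-.1502]); a=ax(.066)[:2]; m=d[:2]-.12*ax(d[2])[:2]
print("mouth from stop along y",(m-l)@a+.045)
E
```

```text
[ 0.61156531 -0.07623248  0.07799401] [ 0.2  0.3 -1.1  0.1 -0.1  0.8  0.2]
mouth from stop along y -0.0010111262496197149
```

```bash
python3 -c "
from plant import robot
print(robot.job_done())"
```

```text
the job is handed in; nothing more can be done
None
```

I rolled the duct into line with the collar using fingertips on top, then pushed its tail until it met the stop bead. My last camera fit put its mouth within about 1 mm of the bead, and the job is handed in with no verdict shown.

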